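# Clear a spent candle cup through the spring flap

## Robot

A 6-joint arm with a two-finger parallel gripper is mounted at the origin on the work surface. World frame = base frame: x ahead of the robot, y to its left, z up, the work surface at z = 0. Lengths are in m, angles in rad, forces in N, time in s.
With the tool pointing down it reaches from about 0.15 to 0.775 m from the base axis. Payload 6.1 kg.
Tool frame: the origin (TCP) lies at the very end of the fingers, on their centre line; the grasp point (between the pads) lies 19 mm behind it; z points along the fingers, x is the direction in which the jaws open and shut, and the axes are right-handed (so a half turn about z gives the same grasp; the last joint's range is limited). The gripper opens to 85 mm and grips with 20 to 120 N. Pads are 22 mm wide; open, the fingers measure 114 mm over their backs; the gripper's body (76 mm by 85 mm) begins 54 mm behind the grasp point. The pads swing forward as they close: fully open they stand 13 mm farther back than shut.
Start: joints at [-1.191, 0.126, -0.04, 1.405, 0, 1.571], TCP at [0.195, -0.488, 0.231] pointing down, gripper open.
Joint ranges: [-2.72, 2.72], [-0.95, 1.95], [-1.27, 1.35], [-1.78, 2.02], [-1.46, 1.47], [-3.14, 3.14]. Speed limits (rad/s): [2.39, 2.39, 3.01, 3.14, 3.14, 3.14].

## Interface

Orientations are given as a unit quaternion [w, x, y, z].
In Python, from rig import r gives the robot as it stands.
- The arm moves only by the tool arm_command, never from a script. Its argument "deltas" is a list that holds one entry, the list of rows, each a list of 7 numbers: the turn, a rotation vector about the tool's x, y, z in degrees, then the shift along the tool's x, y, z in mm, then the opening, from 0 (shut) to 1 (fully open). In form: [[[wx, wy, wz, x, y, z, jaw], ...]]. A call has 1 to 5 rows; each row shifts and turns the pose as measured when the row begins, along the tool's axes as they then stand; what a row does not reach is not made up. A row lasts 1/8 s, in which the tool goes at most 62.5 mm and 10.7 degrees, less where a joint would pass 70% of its speed; a pose out of reach is approached as far as the arm can. A call is refused whole if a number of a shift passes 62.5 or a number of a turn 10.7, either way. A call with a gripper value outside its range is refused whole. The fingers move at their own pace and stop on an object; "squeeze" is the grip in N (left out, the last holds). Time passes only in rows, so rows that do not move let the fingers close. It gives the time, the measured TCP pose, the force and the opening at its end, in the units of the state.
- r.get_state(): the state, without advancing time (a new reading comes with each control period).
- r.read_camera(name): name is "scene" or "top"; returns a dict with "pixels" (420x560x3 uint8, red, green, blue), "fx", "fy", "cx", "cy" (pixels), "D" ([k1, k2, p1, p2, k3] as OpenCV has them; the pictures are not rectified), "world_from_camera" (4x4, takes a point from camera to world coordinates). Camera axes: x right, y down, z forward; pixel columns grow to the right and rows downward; lengths in m; the calibration is good to about 2 mm. A picture is of the moment at which its call begins. There is no depth.
- r.sign_off(): hands the job in, once; it reports no verdict.
The state is a dict: "clock": time; "joint_pos": joint angles; "dq": joint speeds; "joint_torque": joint torques, N m; "tcp_pos": TCP position; "tool_rot": TCP orientation; "wrist_force": force on the tool from outside, world axes, zero at the start; "torque": the same for the moment, N m; "gripper_width": opening from 0.0 (shut) to 1.0 (fully open).
Only numpy, scipy, OpenCV 4.12 (cv2) and the standard library are available. Lean on these libraries where they do the work, as an engineer would, in place of code of your own. Each camera call takes 0.05 s, during which the arm holds its last target.

## Task

Clear the low steel candle cup off the fold-down shelf into the catch box: push the self-closing flap open with one finger and, while that finger holds it open, push the cup over the threshold with the other finger so that it drops into the box; then take the fingers away and let the flap spring shut. Nothing is to be gripped or lifted: push the cup gently along the shelf, do not use the cup to shove the flap, and leave all the other things where they are.

Things in the scene. Friction and masses are not known exactly. Their poses are not given: they have to be found in the camera images.
- box: Fixed wooden catch box with a fold-down shelf in front. Origin on the sill (z = 0) below the middle of the doorway threshold; x points from the shelf through the doorway into the box, z up. Shelf: top 60 mm above the sill, x = -150 to 0 mm, y = -140 to +140 mm, no rim. Box: open-topped, inside x = 12 to 140, y = -90 to +90 mm, floor 6 mm above the sill, walls 102 mm above the sill.
- doorway (a point): Middle of the doorway threshold, on the shelf top's edge (box frame 0, 0, 60 mm). The doorway runs from box y = -50 to +50 mm through a 12 mm front wall that starts at x = 0 and stands 42 mm above the shelf; it is open at the top (no lintel). The shelf ends in a square edge at x = 0; past it is only the 54 mm drop to the box floor.
- flap (a joint): Angle of the flap in the doorway, rad: 0 shut, up to 1.5 as it swings into the box. Upright aluminium plate on an upright hinge at box x = 6, y = +46 mm; shut, it reaches to its free edge at y = -42 mm. The free edge swings towards +x, then round towards +y. A damped spring shuts it in about half a second (0.06 N m shut, 0.12 N m fully open: some 1 to 2.5 N at mid-plate).
- flap_edge (a point): Middle of the flap's free edge, 88 mm from the hinge, 21.5 mm above the shelf top. The plate is 6 mm thick (shut: near face at box x = 3 mm) and stands 3 to 40 mm above the shelf top.
- cup: The spent candle cup: low round steel cup standing on the shelf, 38 mm diameter, 26 mm high, about 50 g. Origin: centre of its underside. It starts 75 to 105 mm before the threshold (box x), within 35 mm of the doorway's middle in box y.
- dreidel: White ceramic dreidel lying on the shelf, well to one side of the low cup: 26 mm square body, 56 mm long along its x (stem at -x, tip at +x), 26 mm high. Origin under its body. Leave alone.
- tall_cup: Taller, slimmer steel cup standing on the shelf, well to the other side: 34 mm diameter, 42 mm high. Origin: centre of its underside. Leave alone.
- coaster: Stainless disc lying on the sill, 94 mm diameter, 6 mm thick. Leave alone.
- jar: Glass jar with cork top on the sill, 64 mm diameter, 103 mm high. Leave alone.
- mug: Blue ceramic mug on the sill, 80 mm diameter, 90 mm high. Leave alone.
- menorah: Wooden bar menorah with nine steel cups on the sill, 260 mm long along its y, 60 mm deep, 83 mm high. Leave alone.

How it is judged:
By the outcome, as a careful person would: the job done as asked, in the order asked, and still so for the second after the job is handed in, with the robot touching nothing.
It also fails if it takes over 38 s, if anything falls off the work surface, if the arm or the gripper's body presses on something with over 40 N, if the wrist force passes 120 N, or if a joint passes its speed limit or range.

## Working session

There is one attempt and no reset: what is moved stays moved. The work goes in short steps, Python scripts to look and compute and a tool call to move; the robot and the scene stay as the last step left them, time stands still between calls to the robot, and variables do not carry over. Pictures are saved under pics/ and viewed, and the job is handed in when it is done.

Besides the shell and the picture viewer there is one more tool, called after ">>>" as name([rows], argument=value, ...), one row to a line, values as JSON. arm_command: Moves the arm, as the interface text tells. Its arguments: {"type":"object","properties":{"deltas":{"type":"array"},"squeeze":{"type":"number"}},"required":["deltas"]}

```bash
ls -la; mkdir -p pics
python3 - <<'E'
from rig import r
import cv2,numpy as np
print(r.get_state())
for n in("scene","top"):
    d=r.read_camera(n); cv2.imwrite(f"pics/{n}0.png",d["pixels"][:,:,::-1])
    np.save(f"{n}.npy",{k:v for k,v in d.items()},allow_pickle=True)
    print(n,d["fx"],d["fy"],d["cx"],d["cy"],d["D"],np.round(d["world_from_camera"],4).tolist())
E
```

```text
total 12
drwxr-xr-x  3 agent agent 4096 Dec  7 04:54 .
drwxr-xr-x 23 root  root  4096 Dec  7 04:54 ..
drwxr-xr-x  2 agent agent 4096 Dec  7 04:54 pics
{'clock': 0.0, 'joint_pos': array([-1.19101775e+00,  1.26392377e-01, -4.06125048e-02,  1.40536821e+00,
        3.07900958e-06,  1.57079335e+00]), 'dq': array([ 0.00048732, -0.00047609, -0.00098463,  0.00025248, -0.00026492,
        0.00146825]), 'joint_torque': array([-1.58970302e-03, -4.35911179e+01,  3.52925706e+01,  1.72644871e-02,
       -1.41630235e-04, -3.87140560e-06]), 'tcp_pos': array([ 0.19447971, -0.48722488,  0.2305199 ]), 'tool_rot': array([-4.43501830e-04,  8.27863738e-01, -5.60928703e-01, -6.51806964e-04]), 'wrist_force': array([-0.07239553, -0.02641203, -0.29852486]), 'torque': array([-0.02179096, -0.00293212, -0.00452524]), 'gripper_width': 0.999911160271967}
scene 493.98656492769925 493.98656492769925 278.3978862475431 203.68092841667018 [-0.06018523  0.          0.          0.          0.        ] [[0.8556, 0.3656, -0.3664, 0.9994], [0.5173, -0.6265, 0.583, -0.7965], [-0.0164, -0.6884, -0.7252, 1.0615], [0.0, 0.0, 0.0, 1.0]]
top 408.55664113428656 408.55664113428656 278.2957950625492 210.28325312860053 [-0.05571138  0.          0.          0.          0.        ] [[0.0074, -0.9818, 0.1895, 0.2867], [-1.0, -0.008, -0.0025, -0.0232], [0.004, -0.1895, -0.9819, 1.3446], [0.0, 0.0, 0.0, 1.0]]
```

View pics/scene0.png

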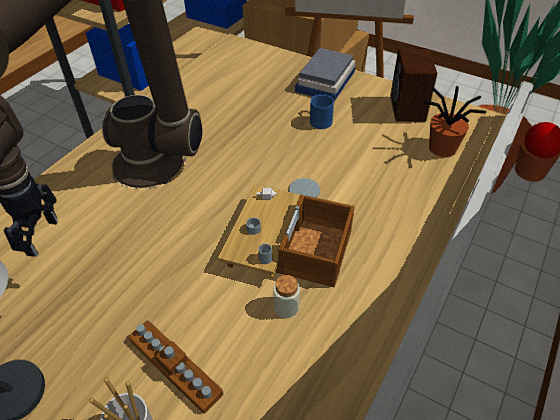

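View pics/top0.png

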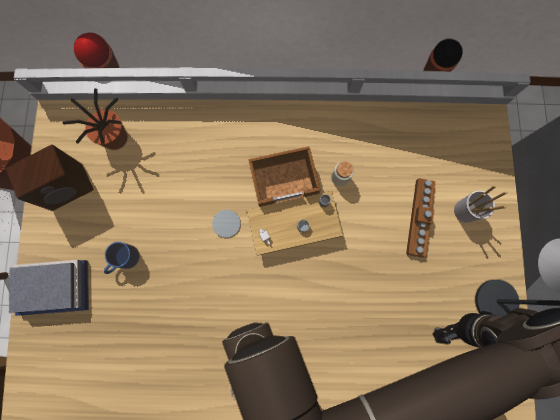

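The scene picture shows the shelf around (255,230) and the box around (318,240). The top picture shows the low cup near (304,227), the tall cup (325,200) and the dreidel (265,237). I'll enlarge these areas.

Run:
```python
import cv2
s=cv2.imread("pics/scene0.png");t=cv2.imread("pics/top0.png")
cv2.imwrite("pics/s1.png",cv2.resize(s[175:295,200:360],None,fx=5,fy=5,interpolation=cv2.INTER_CUBIC))
cv2.imwrite("pics/t1.png",cv2.resize(t[140:260,205:365],None,fx=5,fy=5,interpolation=cv2.INTER_CUBIC))
```

```text
(no output)
```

View pics/s1.png

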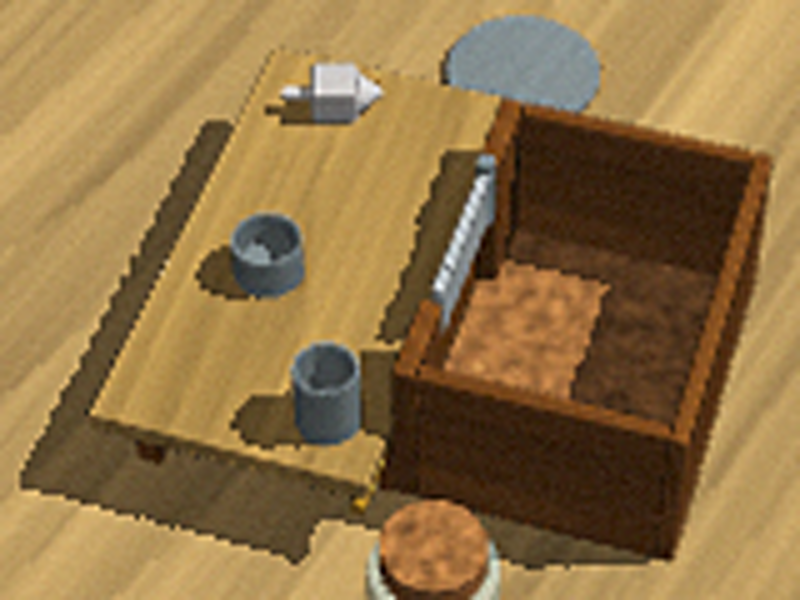

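View pics/t1.png

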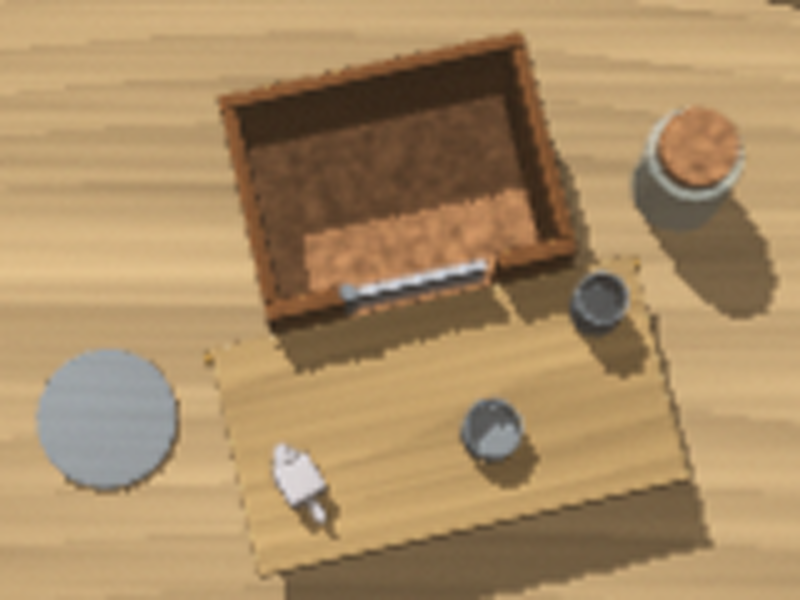

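```bash
cat > h.py <<'E'
import numpy as np,cv2
from scipy.optimize import least_squares
C={n:np.load(n+".npy",allow_pickle=True).item() for n in("scene","top")}
def proj(n,P):
    c=C[n];W=np.linalg.inv(np.array(c["world_from_camera"]))
    K=np.array([[c["fx"],0,c["cx"]],[0,c["fy"],c["cy"]],[0,0,1]])
    return cv2.projectPoints(np.array(P,float).reshape(-1,3),cv2.Rodrigues(W[:3,:3])[0],W[:3,3],K,np.array(c["D"]))[0][:,0]
def ray(n,px,z):
    c=C[n];W=np.array(c["world_from_camera"]);K=np.array([[c["fx"],0,c["cx"]],[0,c["fy"],c["cy"]],[0,0,1]])
    u=cv2.undistortPoints(np.array([[px]],float),K,np.array(c["D"]))[0,0]
    d=W[:3,:3]@[u[0],u[1],1];o=W[:3,3];return o+d*(z-o[2])/d[2]
def b2w(B,P):
    x,y,a=B;P=np.atleast_2d(np.array(P,float));c,s=np.cos(a),np.sin(a)
    return np.c_[x+c*P[:,0]-s*P[:,1],y+s*P[:,0]+c*P[:,1],P[:,2]]
O={"scene":(200,175),"top":(205,140)}
def full(n,p): # crop px->image px (resize centre convention)
    return (np.array(p,float)+.5)/5-.5+np.array(O[n])
def crop(n,p): return (np.array(p)-np.array(O[n])+.5)*5-.5
E
cat > fit.py <<'E'
from h import *
# (x,y,z,w-coef on x,y)
T=[((-150,140,60,0,0),(262,575)),((-150,-140,60,0,0),(690,482)),((0,0,102,0,1),(275,327)),((0,0,102,0,-1),(573,250)),((0,0,102,1,1),(222,98)),((0,0,102,1,-1),(523,37))]
S=[((-150,-140,60,0,0),(92,415)),((-150,140,60,0,0),(275,50)),((0,-140,60,0,0),(373,488)),((0,0,102,0,-1),(397,375)),((0,0,102,0,1),(505,100)),((0,0,102,1,1),(771,157)),((0,0,102,1,-1),(687,438))]
def pts(L,w):
    return np.array([[p[0]+p[3]*(140+w),p[1]+p[4]*(90+w),p[2]] for p,_ in L])/1000
def res(q,which):
    o=[]
    for n,L in(("top",T),("scene",S)):
        if n in which:
            o.append(proj(n,b2w(q[:3],pts(L,q[3])))-np.array([full(n,p) for _,p in L]))
    return np.vstack(o).ravel()
for w in(("top",),("scene",),("top","scene")):
    f=least_squares(res,[.45,-.05,.2,10],args=(w,),x_scale=[.01,.01,.1,1])
    print(w,f.x,np.round(f.fun.reshape(-1,2),1).tolist())
np.save("B.npy",f.x)
E
python3 fit.py
python3 - <<'E'
from h import *
B=np.load("B.npy")[:3]
for n,p,z in(("top",(492,425),.086),("scene",(268,240),.086),("top",(600,298),.102),("scene",(327,372),.102),("top",(300,476),.073),("scene",(336,92),.073)):
    w=ray(n,full(n,p),z);c,s=np.cos(B[2]),np.sin(B[2]);d=w[:2]-B[:2]
    print(n,w.round(4),(c*d[0]+s*d[1]).round(4),(-s*d[0]+c*d[1]).round(4))
E
```

```text
('top',) [ 0.56870776 -0.06142819  0.23129249  7.26167771] [[-0.4, 0.6], [0.3, -0.5], [-0.5, -1.1], [0.7, 0.8], [0.3, 0.4], [-0.4, -0.2]]
('scene',) [ 0.57206674 -0.06063817  0.2368571   7.43419463] [[-0.1, 0.5], [-0.0, -0.3], [-0.2, -0.0], [-0.1, -0.9], [-0.1, 0.1], [0.0, 0.1], [0.4, 0.4]]
('top', 'scene') [ 0.57084736 -0.06082281  0.23534583  7.35465719] [[-0.3, 0.0], [0.3, -1.4], [-0.6, -1.7], [0.5, 0.0], [-0.1, -0.1], [-0.8, -1.0], [-0.6, 0.2], [-0.3, -0.4], [-0.7, -0.2], [-0.6, -1.1], [-0.5, 0.0], [-0.4, 0.0], [-0.2, 0.3]]
top [ 0.4848 -0.1038  0.086 ] -0.0937 -0.0217
scene [ 0.4847 -0.1044  0.086 ] -0.0939 -0.0223
top [ 0.563  -0.1705  0.102 ] -0.0333 -0.1048
scene [ 0.5658 -0.1736  0.102 ] -0.0312 -0.1085
top [0.4536 0.0159 0.073 ] -0.0962 0.1019
scene [0.4502 0.0173 0.073 ] -0.0991 0.1041
```

```bash
cat > plan.py <<'E'
import sys,numpy as np
from scipy.spatial.transform import Rotation as R
from rig import r
def plan(tgt,yaw,n,rz=True):
    s=r.get_state();p=np.array(s["tcp_pos"]);q=s["tool_rot"]
    Rm=R.from_quat([q[1],q[2],q[3],q[0]])
    a=np.radians(yaw);X=np.array([np.cos(a),np.sin(a),0]);Z=np.array([0,0,-1]);T=R.from_matrix(np.c_[X,np.cross(Z,X),Z])
    tot=(Rm.inv()*T).as_rotvec();print("pos",p.round(4),"rotvec",np.degrees(tot).round(2),"clock",round(s["clock"],2),"F",np.round(s["wrist_force"],1),"jaw",round(s["gripper_width"],2))
    d=(np.array(tgt)-p)/n;rows=[]
    for i in range(n):
        Ri=Rm*R.from_rotvec(tot*i/n)
        rows.append([*np.degrees(tot/n).round(1),*(Ri.inv().apply(d)*1000).round(1),1])
    for x in rows: print([float(v) for v in x])
if __name__=="__main__":
    a=list(map(float,sys.argv[1:]));plan(a[:3],a[3],int(a[4]))
E
python3 plan.py 0.495 -0.099 0.20 25 10
python3 - <<'E'
from h import *
B=np.load("B.npy")[:3]
for n in("top","scene"):
    im=cv2.resize(cv2.imread(f"pics/{n}0.png")[O[n][1]:O[n][1]+120,O[n][0]:O[n][0]+160],None,fx=5,fy=5,interpolation=cv2.INTER_CUBIC)
    t=np.linspace(0,2*np.pi,60)
    for P,c in[([(x,y,60) for x,y in((0,-140),(-150,-140),(-150,140),(0,140))],(0,255,255)),([(0,50,60),(0,-50,60)],(255,0,255)),([(6,46,100),(6,-42,100)],(0,0,255))]+[(np.c_[cx+rr*np.cos(t),cy+rr*np.sin(t),0*t+z],(0,255,0)) for cx,cy,rr,h in((-94,-22,19,26),(-32,-106.5,17,42)) for z in(60,60+h)]:
        cv2.polylines(im,[np.round(crop(n,proj(n,b2w(B,np.array(P)/1000)))).astype(int)],False,c,1)
    cv2.imwrite(f"pics/ov_{n}.png",im)
E
```

```text
pos [ 0.1945 -0.4872  0.2306] rotvec [-7.000e-02  7.000e-02 -9.324e+01] clock 0.1 F [-0.2 -0.8  0.5] jaw 1.0
[-0.0, 0.0, -9.3, -24.9, -42.3, 3.1, 1.0]
[-0.0, 0.0, -9.3, -17.7, -45.8, 3.1, 1.0]
[-0.0, 0.0, -9.3, -10.1, -48.0, 3.1, 1.0]
[-0.0, 0.0, -9.3, -2.2, -49.0, 3.1, 1.0]
[-0.0, 0.0, -9.3, 5.8, -48.7, 3.1, 1.0]
[-0.0, 0.0, -9.3, 13.6, -47.2, 3.1, 1.0]
[-0.0, 0.0, -9.3, 21.1, -44.3, 3.1, 1.0]
[-0.0, 0.0, -9.3, 28.0, -40.3, 3.1, 1.0]
[-0.0, 0.0, -9.3, 34.2, -35.3, 3.1, 1.0]
[-0.0, 0.0, -9.3, 39.4, -29.3, 3.1, 1.0]
```

View pics/ov_top.png

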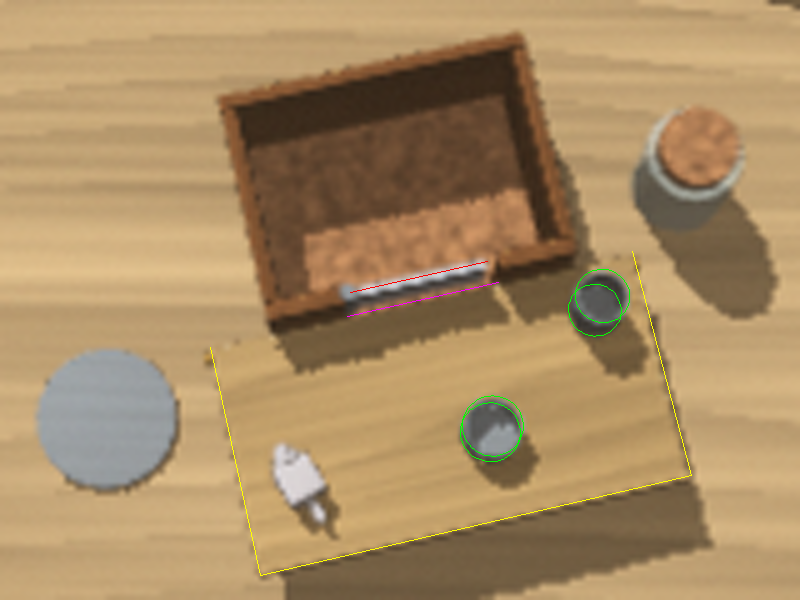

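View pics/ov_scene.png

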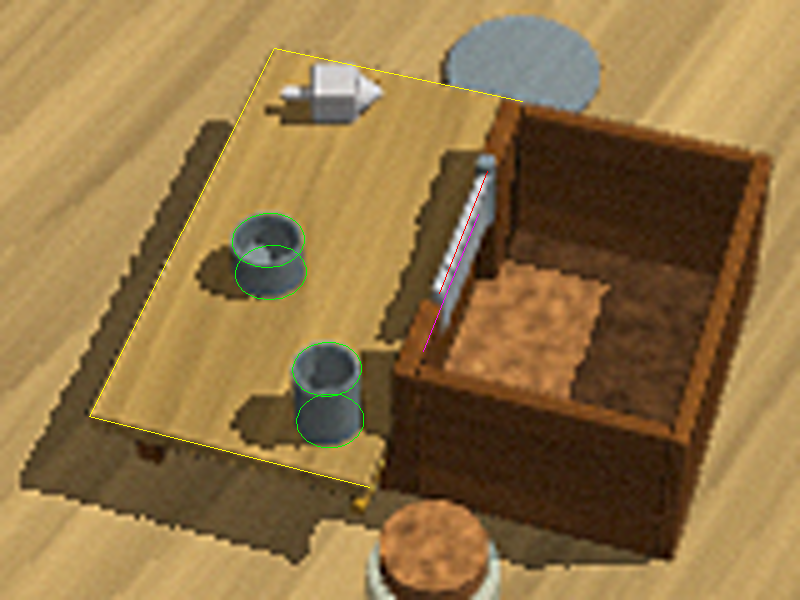

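The overlays show that the fit is good: shelf outline, flap line and cup rings lie within about 5 crop px (1 image px, 2 mm). Low cup is at box (-94, -22) mm, as specified. The tool will point about 12° off box x, towards the hinge, with one finger leading and the other trailing behind the cup. First I move above the start point.

>>> arm_command([
  [[0,0,-9.3,-25,-42,0,1],[0,0,-9.3,-18,-46,0,1],[0,0,-9.3,-10,-48,0,1],[0,0,-9.3,-2,-49,0,1],[0,0,-9.3,6,-49,0,1]],
])

```text
clock: 0.72
tcp_pos: [0.3452, -0.2882, 0.2281]
tool_rot: [-0.002, 0.984, -0.18, -0.002]
wrist_force: [0.9, -0.2, 0.8]
gripper_width: 0.999
```

```bash
python3 plan.py 0.495 -0.099 0.20 25 5
```

```text
pos [ 0.3452 -0.2882  0.2281] rotvec [ -0.28   0.15 -45.68] clock 0.72 F [ 0.9 -0.2  0.8] jaw 1.0
[-0.1, 0.0, -9.1, 14.7, -46.0, 5.7, 1.0]
[-0.1, 0.0, -9.1, 21.8, -43.1, 5.7, 1.0]
[-0.1, 0.0, -9.1, 28.4, -39.1, 5.7, 1.0]
[-0.1, 0.0, -9.1, 34.2, -34.1, 5.6, 1.0]
[-0.1, 0.0, -9.1, 39.2, -28.2, 5.6, 1.0]
```

>>> arm_command([
  [[0,0,-9.3,15,-46,5,1],[0,0,-9.3,22,-43,5,1],[0,0,-9.3,28,-39,5,1],[0,0,-9.1,34,-34,5,1],[0,0,-9.1,38,-27,5,1]],
])

```text
clock: 1.35
tcp_pos: [0.4944, -0.091, 0.2019]
tool_rot: [-0.003, 0.972, 0.233, -0.001]
wrist_force: [1.2, -0.2, -0.3]
gripper_width: 1.004
```

```bash
python3 plan.py 0.495 -0.099 0.11 25 5
cat > look.py <<'E'
import sys,cv2
from rig import r
t=sys.argv[1]
for n,(x,y) in(("scene",(200,175)),("top",(205,140))):
    im=r.read_camera(n)["pixels"][:,:,::-1]
    cv2.imwrite(f"pics/{n}_{t}.png",im)
    y0=max(0,y-40) if n=="scene" else y
    cv2.imwrite(f"pics/{n}_{t}c.png",cv2.resize(im[y:y+120,x:x+160],None,fx=5,fy=5,interpolation=cv2.INTER_CUBIC))
E
```

```text
pos [ 0.4944 -0.091   0.2019] rotvec [-0.32  0.08  2.01] clock 1.35 F [ 1.2 -0.2 -0.3] jaw 1.0
[-0.1, 0.0, 0.4, -0.6, 1.6, 18.4, 1.0]
[-0.1, 0.0, 0.4, -0.6, 1.6, 18.4, 1.0]
[-0.1, 0.0, 0.4, -0.6, 1.5, 18.4, 1.0]
[-0.1, 0.0, 0.4, -0.6, 1.5, 18.4, 1.0]
[-0.1, 0.0, 0.4, -0.6, 1.5, 18.4, 1.0]
```

>>> arm_command([
  [[-0.3,0,2,-2,4,25,1],[0,0,0,-1,4,25,1],[0,0,0,0,0,25,1],[0,0,0,0,0,12,1],[0,0,0,0,0,0,1]],
])

```text
clock: 1.98
tcp_pos: [0.4961, -0.0956, 0.1103]
tool_rot: [-0.001, 0.975, 0.22, -0.002]
wrist_force: [0.3, 0.3, 0.0]
gripper_width: 1.001
```

```bash
python3 plan.py 0.495 -0.099 0.07 25 4; python3 look.py a
```

```text
pos [ 0.4961 -0.0956  0.1103] rotvec [-0.15  0.23  0.45] clock 1.98 F [0.3 0.3 0. ] jaw 1.0
[-0.0, 0.1, 0.1, -0.6, 0.7, 10.1, 1.0]
[-0.0, 0.1, 0.1, -0.6, 0.7, 10.1, 1.0]
[-0.0, 0.1, 0.1, -0.6, 0.7, 10.1, 1.0]
[-0.0, 0.1, 0.1, -0.6, 0.7, 10.1, 1.0]
```

View pics/scene_ac.png

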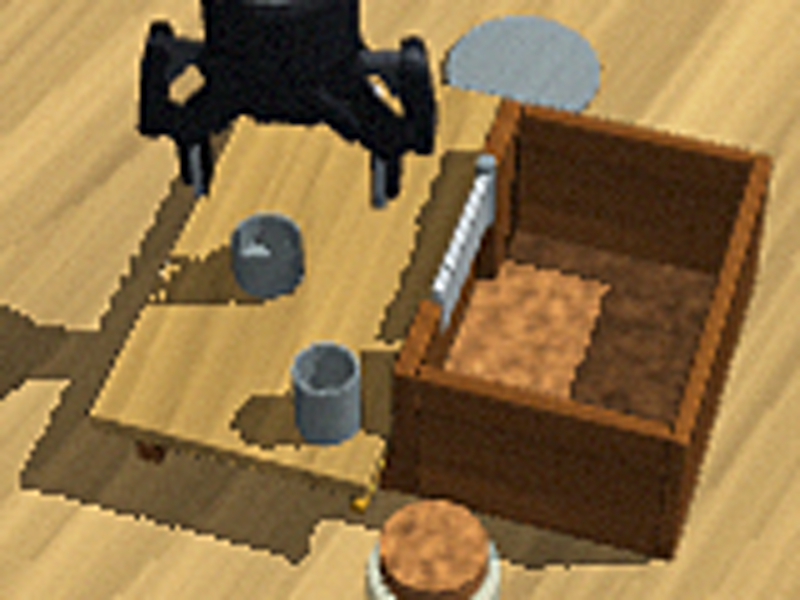

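View pics/top_ac.png

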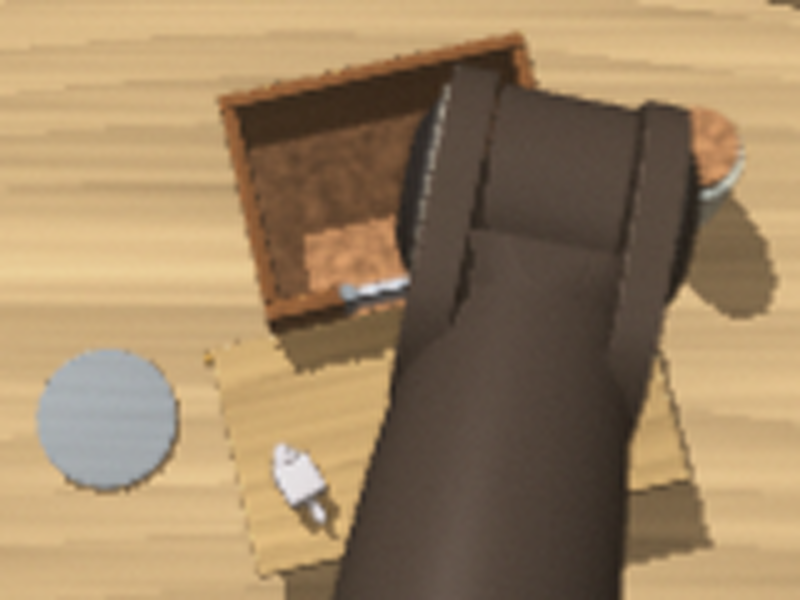

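Run:
```python
from h import *
a=np.radians(25);u=np.array([np.cos(a),np.sin(a),0]);v=np.array([np.sin(a),-np.cos(a),0]);p=np.array([.4961,-.0956,.1103])
for dz in(0,.006,.013,.019):
  for e,sx in (("rear",-1),("front",1)):
    print(dz,e,[crop("scene",proj("scene",p+u*sx*o+v*w+[0,0,dz])[0]).round().tolist() for o in(.0425,.05,.057) for w in(-.011,.011)])
```

```text
0 rear [[216.0, 185.0], [209.0, 217.0], [201.0, 184.0], [195.0, 216.0], [188.0, 183.0], [181.0, 215.0]]
0 front [[377.0, 196.0], [372.0, 228.0], [391.0, 197.0], [386.0, 229.0], [404.0, 198.0], [400.0, 230.0]]
0.006 rear [[215.0, 178.0], [208.0, 209.0], [201.0, 177.0], [194.0, 208.0], [187.0, 176.0], [180.0, 207.0]]
0.006 front [[376.0, 189.0], [372.0, 220.0], [391.0, 190.0], [386.0, 221.0], [404.0, 191.0], [400.0, 222.0]]
0.013 rear [[214.0, 168.0], [207.0, 200.0], [200.0, 167.0], [193.0, 199.0], [186.0, 167.0], [179.0, 198.0]]
0.013 front [[376.0, 180.0], [371.0, 211.0], [391.0, 181.0], [386.0, 212.0], [404.0, 181.0], [400.0, 213.0]]
0.019 rear [[213.0, 161.0], [206.0, 192.0], [199.0, 160.0], [192.0, 191.0], [185.0, 159.0], [178.0, 190.0]]
0.019 front [[376.0, 172.0], [371.0, 203.0], [390.0, 173.0], [386.0, 204.0], [404.0, 174.0], [399.0, 205.0]]
```

Run:
```python
import cv2
s=cv2.imread("pics/scene_a.png")
cv2.imwrite("pics/s2.png",cv2.resize(s[165:240,215:305],None,fx=8,fy=8,interpolation=cv2.INTER_CUBIC))
```

```text
(no output)
```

View pics/s2.png

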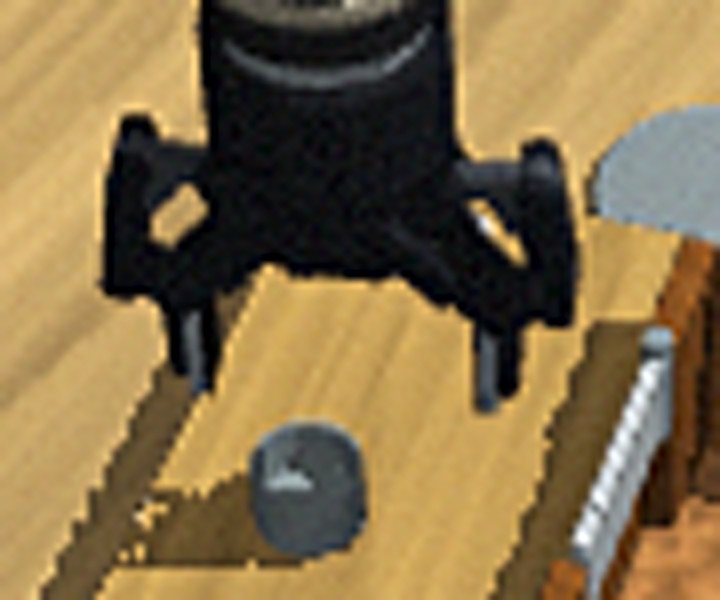

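The scene close-up shows both fingers straddling the cup along the jaw axis, with tips at about crop (203,192) and (378,206). The tips stand about 13–18 mm above the TCP, as expected for open jaws. I need them at about z = 72 mm, so TCP z ≈ 57 mm.

>>> arm_command([
  [[0,0.2,0.4,-2,3,20,1],[0,0,0,-1,0,15,1],[0,0,0,0,0,10,1],[0,0,0,0,0,5,1]],
])

```text
clock: 2.58
tcp_pos: [0.4982, -0.1004, 0.0638]
tool_rot: [0.001, 0.976, 0.217, 0.004]
wrist_force: [0.2, 0.3, -0.0]
gripper_width: 1.001
```

```bash
python3 plan.py 0.495 -0.099 0.058 25 1; python3 look.py b;python3 - <<'E'
import cv2
s=cv2.imread("pics/scene_b.png")
cv2.imwrite("pics/s3.png",cv2.resize(s[170:245,215:305],None,fx=8,fy=8,interpolation=cv2.INTER_CUBIC))
E
```

```text
pos [ 0.4982 -0.1004  0.0638] rotvec [ 0.16 -0.39  0.02] clock 2.58 F [ 0.2  0.3 -0. ] jaw 1.0
[0.2, -0.4, 0.0, -2.3, -2.6, 5.8, 1.0]
```

View pics/s3.png

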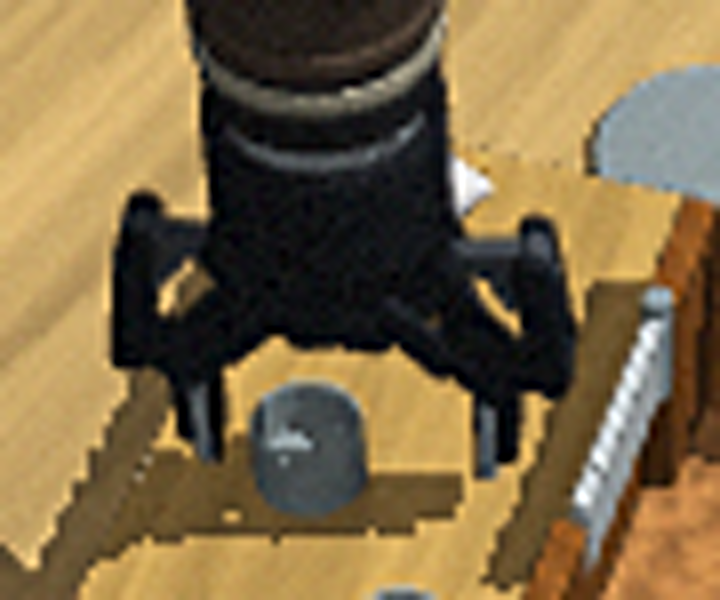

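The tips are level with the cup, one on each side, at about (208,455) and (487,472) in the crop. No contact yet, and the fingers still sit about 6 mm high. I'll go down the rest and start the slow push along tool x.

>>> arm_command([
  [[0.2,-0.4,0,-2,-2.5,6,1],[0,0,0,8,0,0,1],[0,0,0,10,0,0,1],[0,0,0,10,0,0,1],[0,0,0,10,0,0,1]],
])

```text
clock: 3.3
tcp_pos: [0.5319, -0.0823, 0.0583]
tool_rot: [0.0, 0.976, 0.216, -0.0]
wrist_force: [-2.6, -2.4, -0.1]
gripper_width: 1.0
```

```bash
cat >> look.py <<'E'
im=cv2.imread(f"pics/scene_{t}.png")
cv2.imwrite(f"pics/z_{t}.png",cv2.resize(im[165:265,225:355],None,fx=6,fy=6,interpolation=cv2.INTER_CUBIC))
E
cat > box.py <<'E'
from rig import r
from h import *
B=np.load("B.npy");s=r.get_state();d=s["tcp_pos"][:2]-B[:2];c,k=np.cos(B[2]),np.sin(B[2])
x,y=c*d[0]+k*d[1],-k*d[0]+c*d[1]
q=s["tool_rot"];yaw=2*np.arctan2(q[2],q[1])-B[2]
uu=np.array([np.cos(yaw),np.sin(yaw)])
P=np.array([x,y])*1000
print("tcp box",P.round(1),"yaw",np.degrees(yaw).round(1),"rear face",(P-42.5*uu).round(1),"front inner",(P+42.5*uu).round(1),"z",s["tcp_pos"][2].round(4),"F",np.round(s["wrist_force"],1),"t",s["clock"])
E
python3 box.py; python3 look.py c
```

```text
tcp box [-42.9 -11.9] yaw 11.5 rear face [-84.5 -20.3] front inner [-1.2 -3.4] z 0.0583 F [-2.6 -2.4 -0.1] t 3.3
```

View pics/z_c.png

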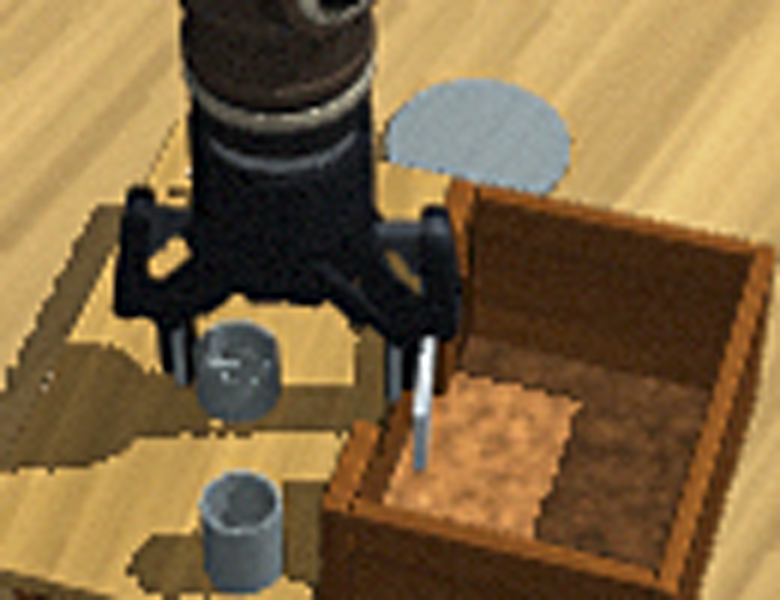

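The flap is opening under the front finger, with its free edge at about (420,465) in the crop. The cup sits at the rear finger, around (238,370). Wrist force is about 3.5 N. I'll keep pushing.

>>> arm_command([
  [[0,0,0,9,0,0,1],[0,0,0,9,0,0,1],[0,0,0,9,0,0,1],[0,0,0,9,0,0,1]],
])

```text
clock: 3.9
tcp_pos: [0.5647, -0.0658, 0.0576]
tool_rot: [-0.0, 0.976, 0.217, -0.002]
wrist_force: [-3.0, -2.2, 0.9]
gripper_width: 0.998
```

```bash
python3 box.py; python3 look.py d
```

```text
tcp box [-7.1 -3.4] yaw 11.5 rear face [-48.7 -11.9] front inner [34.5  5.1] z 0.0576 F [-3.  -2.2  0.9] t 3.9
```

View pics/z_d.png

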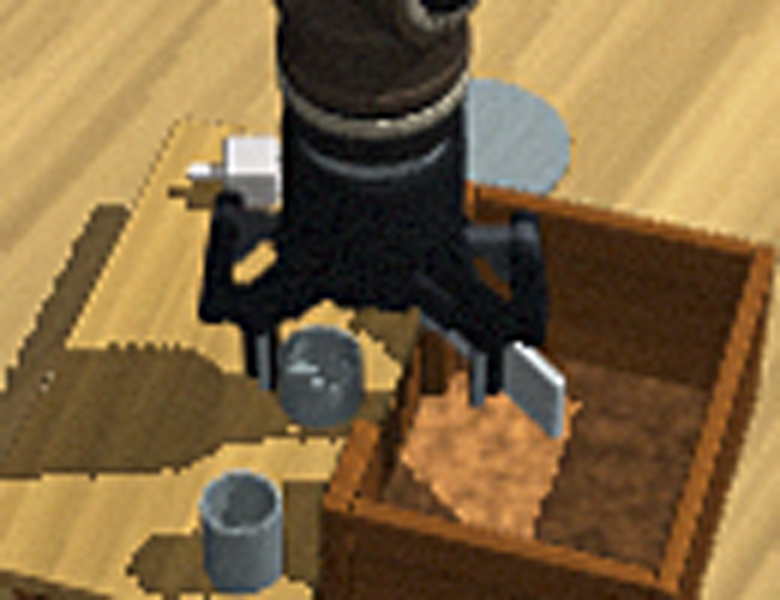

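The flap is well open, resting on the front finger with its free edge at about (560,400). The cup is square against the rear finger, with its rim centre near (321,350). I'll check for sideways drift.

Run:
```python
from h import *
B=np.load("B.npy")
for p in((321,350),(321,357)):
    w=ray("scene",((p[0]+.5)/6-.5+225,(p[1]+.5)/6-.5+165),.086);c,s=np.cos(B[2]),np.sin(B[2]);d=w[:2]-B[:2]
    print((c*d[0]+s*d[1]).round(4),(-s*d[0]+c*d[1]).round(4))
```

```text
-0.0309 -0.0043
-0.0296 -0.0082
```

The cup is at about (-30, -6), on the jaw axis, so it isn't drifting. I'll continue to the threshold.

>>> arm_command([
  [[0,0,0,9,0,0,1],[0,0,0,9,0,0,1],[0,0,0,8,0,0,1]],
])

```text
clock: 4.38
tcp_pos: [0.5908, -0.0542, 0.0578]
tool_rot: [-0.0, 0.976, 0.217, -0.001]
wrist_force: [-3.1, -1.5, 0.9]
gripper_width: 1.003
```

```bash
python3 box.py; python3 look.py e
```

```text
tcp box [21.   1.7] yaw 11.5 rear face [-20.7  -6.8] front inner [62.6 10.2] z 0.0578 F [-3.1 -1.5  0.9] t 4.375
```

View pics/z_e.png

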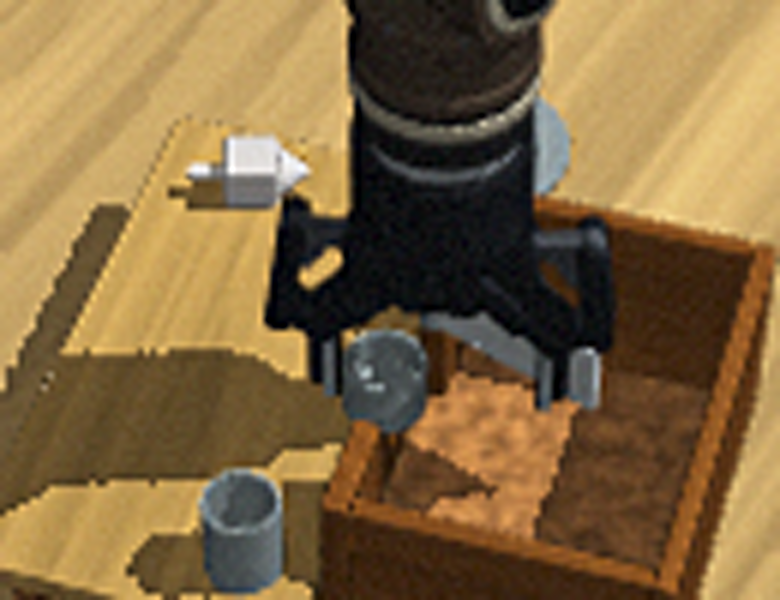

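The cup is at the threshold, and the flap is held at about 70° by the front finger, clear of the cup. A little further should drop it.

>>> arm_command([
  [[0,0,0,7,-1.5,0,1],[0,0,0,7,-1.5,0,1]],
])

```text
clock: 4.72
tcp_pos: [0.6035, -0.0451, 0.0579]
tool_rot: [-0.0, 0.976, 0.217, -0.0]
wrist_force: [-1.7, -1.0, -0.1]
gripper_width: 0.994
```

```bash
python3 box.py; python3 look.py f
```

```text
tcp box [35.4  7.6] yaw 11.5 rear face [-6.3 -0.9] front inner [77.  16.1] z 0.0579 F [-1.7 -1.  -0.1] t 4.725
```

View pics/z_f.png

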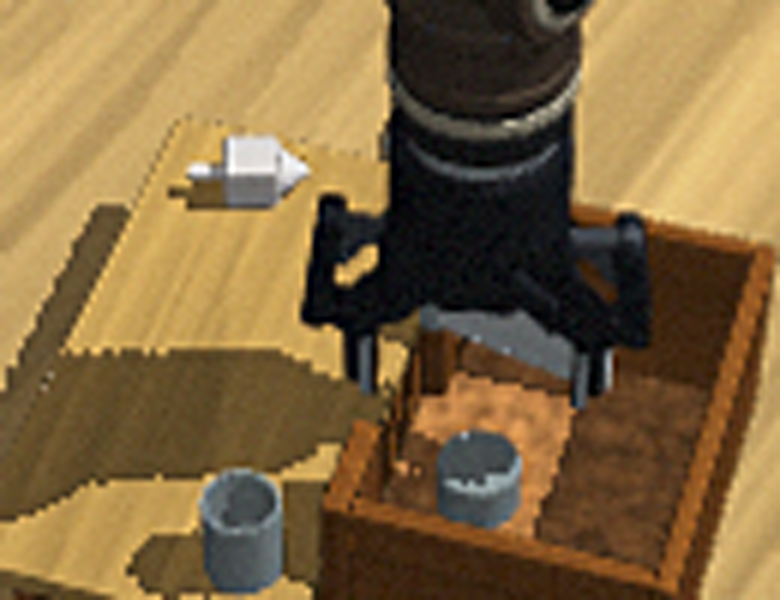

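The cup has dropped into the box and stands upright at about (478,480). The flap is still held open by the front finger. Now I lift the fingers straight up out of the doorway.

>>> arm_command([
  [[0,0,0,0,0,-15,1],[0,0,0,0,0,-25,1],[0,0,0,0,0,-30,1],[0,0,0,0,0,-40,1],[0,0,0,0,0,-40,1]],
])

```text
clock: 5.45
tcp_pos: [0.6025, -0.0437, 0.2135]
tool_rot: [-0.002, 0.976, 0.217, -0.001]
wrist_force: [0.1, 0.0, 0.0]
gripper_width: 0.999
```

>>> arm_command([
  [[0,0,0,-30,0,-30,1],[0,0,0,-50,0,-20,1],[0,0,0,-50,0,0,1],[0,0,0,-50,0,0,1],[0,0,0,-30,0,0,1]],
])

```text
clock: 6.08
tcp_pos: [0.4106, -0.1333, 0.2742]
tool_rot: [-0.0, 0.976, 0.22, 0.008]
wrist_force: [-0.1, 0.2, 0.2]
gripper_width: 0.996
```

```bash
python3 box.py; python3 look.py g
```

```text
tcp box [-172.7  -33.2] yaw 11.9 rear face [-214.3  -41.9] front inner [-131.1  -24.4] z 0.2742 F [-0.1  0.2  0.2] t 6.075
```

View pics/scene_gc.png

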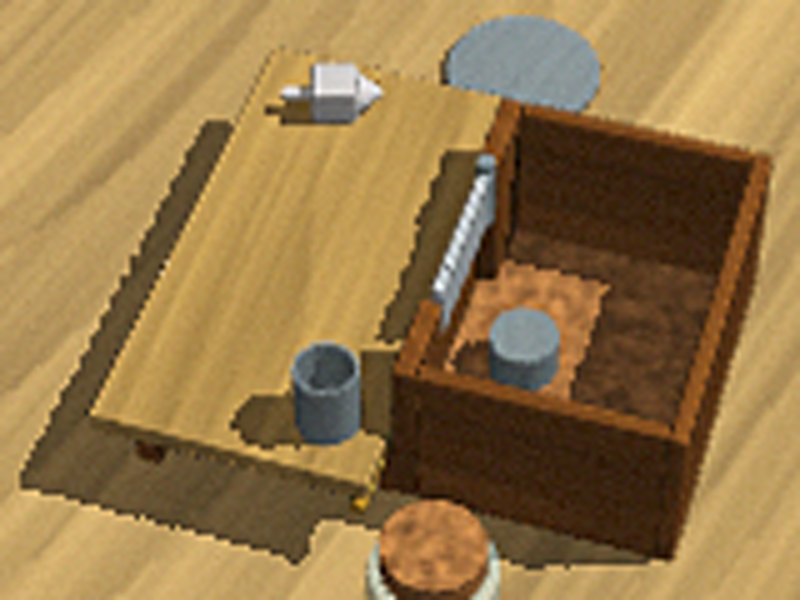

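View pics/top_gc.png

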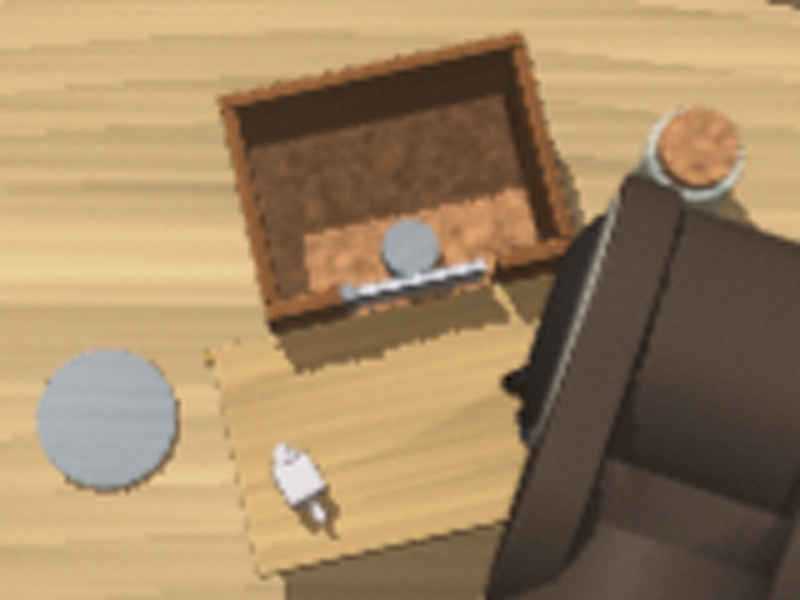

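>>> arm_command([
  [[0,0,0,0,0,0,1],[0,0,0,0,0,0,1]],
])

```text
clock: 6.42
tcp_pos: [0.4113, -0.1332, 0.276]
tool_rot: [0.0, 0.976, 0.219, 0.009]
wrist_force: [0.2, 0.0, 0.3]
gripper_width: 0.999
```

Run:
```python
import cv2,numpy as np
from rig import r
a=cv2.imread("pics/scene0.png").astype(int);b=r.read_camera("scene")["pixels"][:,:,::-1].astype(int)
d=abs(a-b).max(2)
for n,(x0,y0,x1,y1) in dict(dreidel=(250,185,280,203),tall=(245,242,274,266),flap=(286,203,300,243),jar=(265,274,305,320),coaster=(290,178,320,197),menorah=(120,315,230,415),mug=(300,88,340,132),box=(300,195,355,285)).items(): print(n,(d[y0:y1,x0:x1]>30).sum())
print(np.abs(r.get_state()["dq"]).max())
r.sign_off()
```

```text
dreidel 0
tall 0
flap 8
jar 0
coaster 0
menorah 0
mug 0
box 180
0.009043616370597786
the job is handed in; nothing more can be done
```

The low cup is in the catch box and the flap has sprung shut behind it. I handed the job in at about 6.5 s of the 38 s allowed.

- **Push:** With the jaws fully open, the front finger pushed the flap open and held it at about 70° or more. The rear finger then pushed the cup along the shelf and over the threshold. In the pictures the cup never touched the flap, and the highest wrist force I read was about 3.5 N.
- **Retreat:** I lifted the fingers straight up and moved back clear of the box. The arm was at rest and touching nothing.
- **Cup:** It rests on the box floor, upside down after tumbling in the drop.
- **Flap:** It looks shut in both camera views. Only 8 pixels around it differ from the start picture, probably because the cup now shows beside it.
- **Other things:** The dreidel, tall cup, coaster, jar, menorah and mug show no pixel change from the start picture.

No check failed. The two cameras disagreed by up to about 3 mm on the box position, which was well inside the clearances.

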